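# Lock the sample cabinet

### The arm

A 6-joint arm with a two-finger parallel gripper is mounted at the origin on a cart in front of the work surface, level with it; the furniture and walls round the work are solid. World frame = base frame: x ahead of the robot, y to its left, z up, the work surface at z = 0. Lengths are in mm, angles in degrees, forces in N, time in s.
With the tool pointing down it reaches from about 300 to 850 mm from the base axis. Payload 4.2 kg.
Tool frame: the origin (TCP) lies between the finger pads; the fingertips stand 25 mm ahead of it and the grasp point (between the pads) lies 6 mm ahead of it; x points along the fingers, y is the direction in which the jaws open and shut, and the axes are right-handed (so a half turn about x gives the same grasp; the last joint's range is limited). The gripper opens to 91 mm and grips with 3 to 60 N. Pads are 32 mm wide; open, the fingers measure 118 mm over their backs; the gripper's body (76 mm by 178 mm) begins 60 mm behind the grasp point.
Start: joints at [72.594, 18.312, 89.639, -0, 72.044, -1.146], TCP at [161.005, 552.013, 238.976] pointing down, gripper open.
Joint ranges: [-177.97, 177.97], [-48.28, 115.42], [12.27, 149.76], [-77.06, 257.06], [2.81, 150.46], [-146.56, 146.56]. Speed limits (degrees/s): [147.25, 147.25, 180, 180, 180, 180].

### API

Orientations are given as [roll, pitch, yaw] about the fixed x, y, z axes, in that order (R = Rz(yaw) Ry(pitch) Rx(roll)).
In Python, from workcell import env gives the robot as it stands.
- The arm moves only by the tool jog_arm, never from a script. Its argument "plan" is one flat list of numbers, 4 for each row, row after row: the shift along the tool's x, y, z in cm, then the turn about the tool's x in units of 6 degrees (1.0 is 6 degrees). In form: [tx, ty, tz, turn, tx, ty, tz, turn, ...]. A call has 1 to 12 rows; each row shifts and turns the commanded pose from where the row before left it, along the tool's axes as they then stand; what a row does not reach is not made up. A row lasts 1/12 s, in which the tool goes at most 41.7 mm and 7.16 degrees, less where a joint would pass 70% of its speed; a pose out of reach is approached as far as the arm can. A call with a gripper value outside its range is refused whole. "claw" is the finger opening in cm, from 0 to 9.12, set as the call begins (left out, the last holds). The fingers move at their own pace and stop on an object; "newtons" is the grip in N (left out, the last holds). Time passes only in rows, so rows that do not move let the fingers close. It gives the time, the measured TCP pose, the force and the opening at its end, in the units of the state.
- env.state(): the state, without advancing time (a new reading comes with each control period).
- env.grab_frame(name): name is "side" or "top"; returns the picture (420x560x3 uint8, red, green, blue); there is no depth.
- env.calibration(name): a dict with "vertical_fov" (degrees; the focal length in pixels is half the picture's height over the tangent of half this angle, whatever the lens; pixels are square), "cx", "cy" (the principal point, pixels), "k1" (the pictures are not rectified: a ray, as slopes to the right and down, at radius r is drawn at 1 + k1 r^2 times it, then the intrinsics apply), "origin" and "orientation" of the camera in the world. Camera axes: x right, y down, z forward; pixel columns grow to the right and rows downward; lengths in mm; the calibration is good to about 2 mm. A picture is of the moment at which its call begins. calibration takes no time and is no camera call.
- env.job_done(): hands the job in, once; it reports no verdict.
The state is a dict: "time_s": time; "qpos": joint angles; "qvel": joint speeds; "effort": joint torques, N m; "ee_pos": TCP position; "ee_rot": TCP orientation; "force": force on the tool from outside, world axes, zero at the start; "torque": the same for the moment, N m; "gripper_width": finger opening in mm.
Only numpy, scipy, OpenCV 4.12 (cv2) and the standard library are available. Lean on these libraries where they do the work, as an engineer would, in place of code of your own. Each camera call takes 0.05 s, during which the arm holds its last target.

### The job

Lock the low steel sample cabinet: swing its hasp fully shut so that the staple comes through the slot, then take the slim locking pin with the tall knob from the rack and drop it down through the staple's loop, in front of the hasp, until its flange sits on the loop. Leave the short pin with the broad mushroom head in the rack, and let go of everything at the end.

Things in the scene. Friction and masses are not known exactly. Their poses are not given: they have to be found in the camera images.
- hasp (a joint): The cabinet's hasp: a slotted steel strap 26 mm high on an upright hinge. 0 = fully shut (against its stop, slot over the staple); grows as its free end swings out toward the robot. Starts 0.5 to 1.1 rad open. To shut, it turns counter-clockwise seen from above. Stays where it is left; about 1 N at the pull rod moves it.
- hasp_pull (a point): Upright round pull rod, 12 mm thick, on the hasp's free end; the point is its axis at grasp height, 18 mm under its top, 23 mm above the strap's upper edge. Turns with the hasp: in the point's axes the hinge axis lies 22 mm toward +x and 106 mm toward +y. Shut: axes as staple_eye's, rod 56 mm to -y, 4.5 mm to +x, 36 mm above staple_eye.
- staple_eye (a point): Middle of the staple's loop: a level U of 7 mm square bar, 55 mm out from the door, 78 mm above the table, bar top 3.5 mm above the point. Opening 24 mm along y; along x from 16 mm before the point to the shut hasp 25 mm behind it. x into the cabinet, y left along the door, z up. Cabinet (80x210x124 mm, fixed): face 32 mm to +x, top 46 mm up.
- lock_pin_grip (a point): Locking pin, steel, upright and loose in a hole of a bench-shaped steel rack: knob 20 mm thick, 42 mm tall, on a flange 34 mm wide, 4 mm thick; below it a slim shank 9 mm thick, 50 mm long (its top 8 mm a cone to 20 mm). Point on its axis, 28 mm above the flange's underside, 18 mm under the top. z up. 120 g. Seated: 31.5 mm above staple_eye.
- stub_pin_head (a point): The other pin in the rack, 80 mm from the first, to be left alone: broad mushroom head 48 mm across and 16 mm tall on a short stout shank; the point is the middle of the head.

How it is judged:
By the outcome, as a careful person would: the job done as asked, in the order asked, and still so for the second after the job is handed in, with the robot touching nothing.
It also fails if it takes over 61 s, if anything falls off the work surface, if the arm or the gripper's body presses on something with over 40 N, if the wrist force passes 120 N, or if a joint passes its speed limit or range.

## Working session

There is one attempt and no reset: what is moved stays moved. The work goes in short steps, Python scripts to look and compute and a tool call to move; the robot and the scene stay as the last step left them, time stands still between calls to the robot, and variables do not carry over. Pictures are saved under pics/ and viewed, and the job is handed in when it is done.

Besides the shell and the picture viewer there is one more tool, called after "Call:" as name(argument=value, ...) on one line, values as JSON. jog_arm: Moves the arm, as the interface text tells. Its arguments: {"type":"object","properties":{"plan":{"type":"array"},"claw":{"type":"number"},"newtons":{"type":"number"}},"required":["plan"]}

```bash
mkdir -p pics
python3 - <<'E'
from workcell import env
import cv2
print(env.state())
for n in("side","top"):
    print(n,env.calibration(n))
    cv2.imwrite(f"pics/{n}0.png",env.grab_frame(n)[:,:,::-1])
E
```

```text
{'time_s': 0.0, 'qpos': array([ 7.25937011e+01,  1.83502190e+01,  8.97054668e+01, -2.58491439e-03,
        7.20447282e+01, -1.14645819e+00]), 'qvel': array([-0.00753252,  0.06405042, -0.02036391, -0.11931337,  0.09221142,
        0.00208564]), 'effort': array([-3.51048784e-04, -4.12468636e+01, -2.31977230e+01,  7.27864774e-02,
        4.54061979e-02, -1.29646214e-04]), 'ee_pos': array([160.87559733, 551.55518449, 238.14087342]), 'ee_rot': array([ -89.74442888,   89.89955595, -106.0034706 ]), 'force': array([-0.67140958,  0.74388367, -0.50952833]), 'torque': array([ 0.02828615, -0.06874221, -0.04449818]), 'gripper_width': 91.25169642555443}
side {'vertical_fov': 55.09590842983994, 'cx': 277.7044311168172, 'cy': 203.35881183990625, 'k1': -0.0883998653692124, 'origin': array([ 346.29263204, -614.40121275,  647.07556558]), 'orientation': array([-127.3665743 ,    1.27576318,  -17.32983082])}
top {'vertical_fov': 44.92980739271219, 'cx': 280.83685856525415, 'cy': 213.64599226464745, 'k1': -0.022834244641045533, 'origin': array([ 353.54954277,   29.4080146 , 1317.24488691]), 'orientation': array([-172.08987273,   -0.97911583,  -91.3800719 ])}
```

View pics/side0.png

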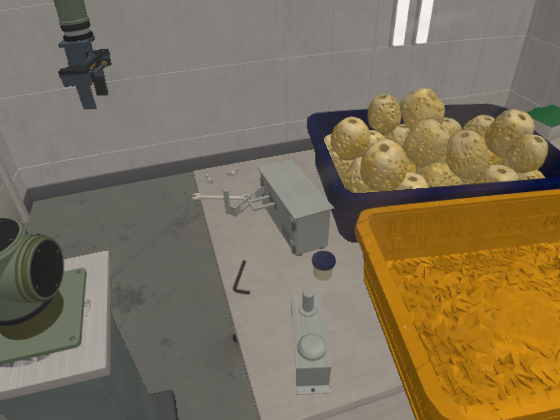

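View pics/top0.png

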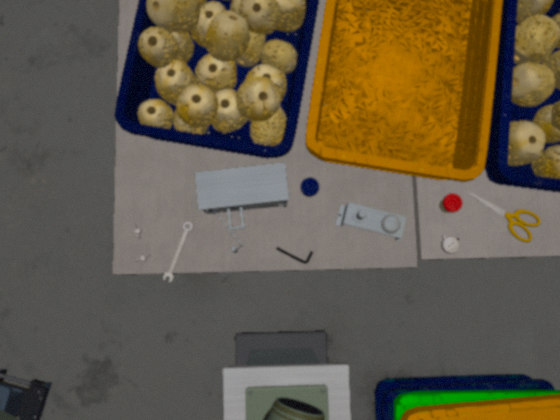

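Run:
```python
import cv2
a=cv2.imread('pics/top0.png');b=cv2.imread('pics/side0.png')
cv2.imwrite('pics/t0a.png',cv2.resize(a[150:260,180:300],None,fx=6,fy=5.4,interpolation=3) if 0 else cv2.resize(a[155:255,185:305],None,fx=6,fy=6,interpolation=3))
cv2.imwrite('pics/t0b.png',cv2.resize(a[195:245,330:415],None,fx=8,fy=8,interpolation=3))
cv2.imwrite('pics/s0a.png',cv2.resize(b[155:255,185:335],None,fx=5,fy=5,interpolation=3))
cv2.imwrite('pics/s0b.png',cv2.resize(b[280:395,275:345],None,fx=5,fy=5,interpolation=3))
```

```text
(no output)
```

View pics/t0a.png

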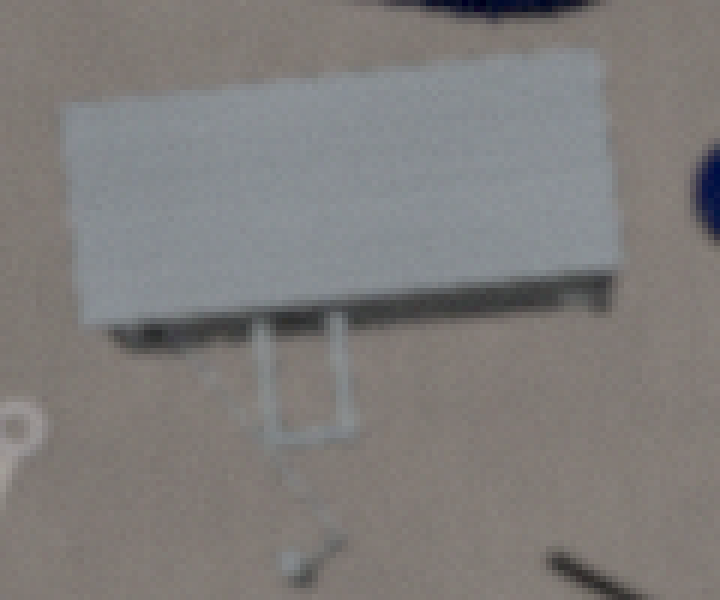

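View pics/t0b.png

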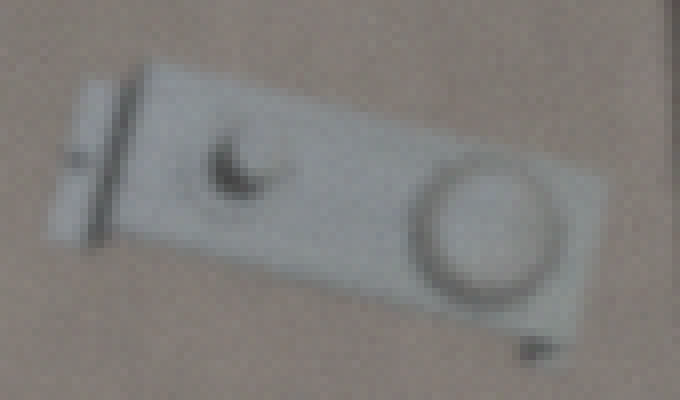

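View pics/s0a.png

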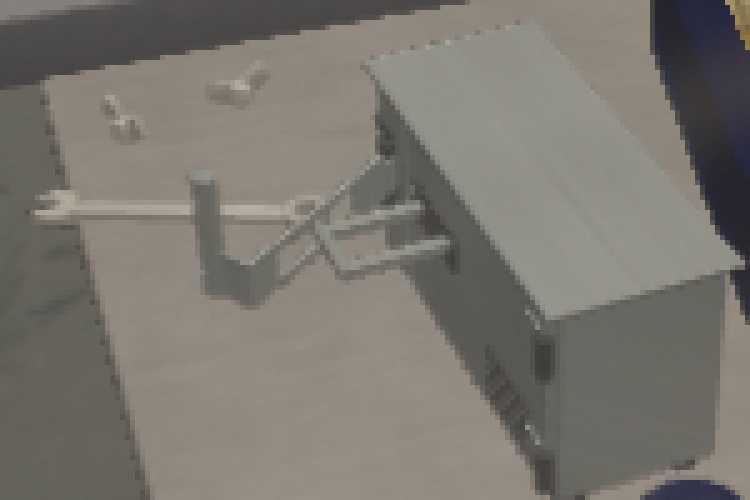

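View pics/s0b.png

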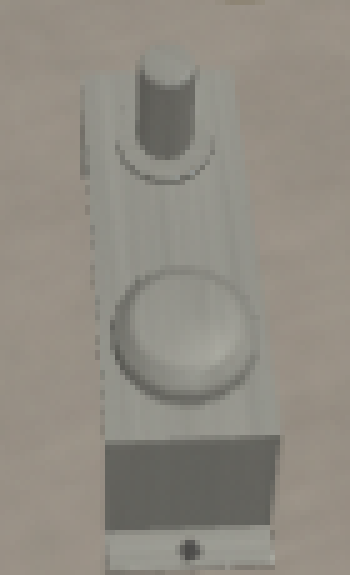

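```bash
cat > h.py <<'E'
import numpy as np, cv2
from workcell import env
from scipy.spatial.transform import Rotation as R
from scipy.optimize import least_squares
C={n:env.calibration(n) for n in("side","top")}
def proj(n,P):
    c=C[n];f=210/np.tan(np.radians(c["vertical_fov"]/2))
    M=R.from_euler('xyz',c["orientation"],degrees=True).as_matrix()
    p=(np.atleast_2d(P)-c["origin"])@M
    s=p[:,:2]/p[:,2:];s=s*(1+c["k1"]*(s**2).sum(1,keepdims=True))
    return s*f+[c["cx"],c["cy"]]
def onz(n,uv,z):
    return least_squares(lambda q:(proj(n,[q[0],q[1],z])-uv).ravel(),[450,0]).x
def tri(us,ut):
    r=least_squares(lambda q:np.r_[(proj("side",q)-us).ravel(),(proj("top",q)-ut).ravel()],[450,0,80]);return r.x,r.fun
def rz(a):return np.array([[np.cos(a),-np.sin(a)],[np.sin(a),np.cos(a)]])
ts=lambda x,y:np.array([x/6+185-.42,y/6+155-.42]); ss=lambda x,y:np.array([x/5+185-.4,y/5+155-.4])
E
cat > fit.py <<'E'
from h import *
for p in[(62,105),(603,48),(620,268),(82,325)]: print('cab top',onz('top',ts(*p),124))
for p in[(370,64),(530,22),(743,266),(548,318)]: print('cab side',onz('side',ss(*p),124))
print('rod',tri(ss(204,178),ts(290,562)),onz('side',ss(204,178),132),onz('top',ts(290,562),132))
S=dict(top=[(273,437),(350,428)],side=[(322,232),(345,268)])
for k,f in(('top',ts),('side',ss)):
    for p in S[k]: print('staple',k,onz(k,f(*p),81.5))
tb=lambda x,y:np.array([x/8+330-.44,y/8+195-.44]); sb=lambda x,y:np.array([x/5+275-.4,y/5+280-.4])
print('knobtop',sb(167,64))
for nm,a in(('side',sb(166,138)),): print(a)
print('stub',tri(sb(184,330),tb(488,228)))
E
python3 fit.py
```

```text
cab top [623.75564732 208.34373968]
cab top [642.66391553  -8.17382198]
cab top [553.08516209 -12.66490251]
cab top [534.79851308 200.50083544]
cab side [538.22101038 195.82654645]
cab side [624.27348724 207.20324141]
cab side [645.1444786   -9.61559233]
cab side [556.24261507 -15.47488342]
rod (array([440.05532624, 118.9023839 , 130.46704583]), array([-0.48764018,  0.1013609 ,  0.0303839 , -0.52330492])) [440.88435185 116.75042411] [438.72455937 118.871463  ]
staple top [493.44379119 129.02259219]
staple top [496.44216779  97.63886225]
staple side [494.08329016 127.11312707]
staple side [497.39304253  97.08684675]
knobtop [308.  292.4]
[307.8 307.2]
stub (array([ 497.83467908, -268.92481527,   67.57500726]), array([-0.20400275,  0.04511986,  0.0476831 , -0.31527918]))
```

Run:
```python
import cv2,numpy as np
a=cv2.imread('pics/top0.png')[195:245,330:415]
g=cv2.createCLAHE(4,(2,2)).apply(cv2.cvtColor(a,6))
cv2.imwrite('pics/t0c.png',cv2.resize(g,None,fx=9,fy=9,interpolation=2))
```

```text
(no output)
```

View pics/t0c.png

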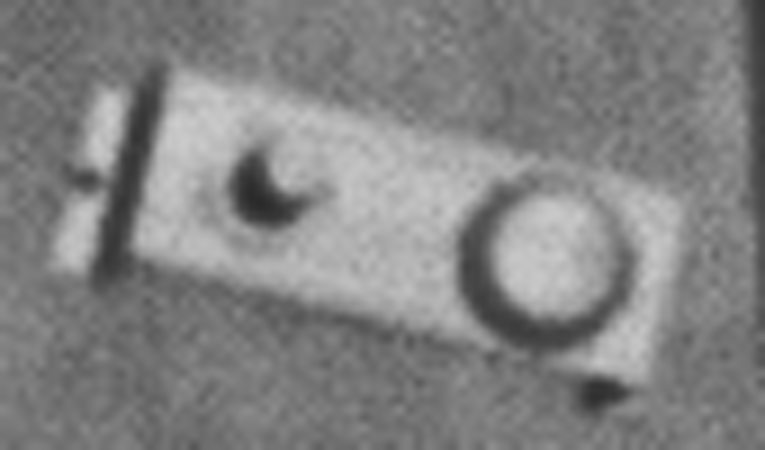

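```bash
cat > fit2.py <<'E'
from h import *
tb=lambda x,y:np.array([x/9+330-.44,y/9+195-.44]); sb=lambda x,y:np.array([x/5+275-.4,y/5+280-.4])
print('knobtop',tri(sb(168,64),tb(300,158)))
print('flange',tri(sb(165,148),tb(267,190)))
print('stub',tri(sb(184,330),tb(546,258)))
def mod(q,pr=0):
    x,y,zf,yaw=q  # zf flange underside
    d=np.r_[rz(np.radians(yaw))@[0,-80],0]
    P=np.array([x,y,zf])
    return np.r_[(proj('side',P+[0,0,46])-sb(168,64)).ravel(),(proj('top',P+[0,0,46])-tb(300,158)).ravel(),
     (proj('side',P+[0,0,4])-sb(165,148)).ravel(),(proj('top',P+[0,0,4])-tb(267,190)).ravel(),
     (proj('side',P+d+[0,0,8])-sb(184,335)).ravel(),(proj('top',P+d+[0,0,8])-tb(546,262)).ravel()]
r=least_squares(mod,[520,-190,60,0]);print(r.x,r.fun.round(1))
E
python3 fit2.py
python3 - <<'E'
import sys;sys.path.insert(0,'.')
from h import *
tb=lambda x,y:np.array([x/9+330-.44,y/9+195-.44])
for p in[(172,72),(685,195),(648,382),(132,258)]:print(onz('top',tb(*p),60))
E
```

```text
knobtop (array([ 520.11775731, -193.42254708,  107.43836558]), array([ 0.12447395, -0.02768822, -0.02959063,  0.17693857]))
flange (array([ 519.56771737, -192.78379417,   60.57778018]), array([-0.37670571,  0.08351754,  0.08448712, -0.53305876]))
stub (array([ 497.91243665, -268.36284778,   66.65339207]), array([-0.30022696,  0.0664001 ,  0.07003394, -0.46361702]))
[ 520.00837422 -192.83834064   58.43858248  -16.57837854] [-0.1  0.9 -0.5  0.4 -0.1 -0.6  0.2 -0.8 -0.5 -0.2  0.5 -0.6]
[ 552.11890173 -167.49013949]
[ 514.33801812 -309.68602952]
[ 462.26690638 -296.32170021]
[ 500.08083068 -154.12335667]
```

```bash
cat > nav.py <<'E'
from h import *
import sys
def nav(x,y,zg,jaw):
    "grasp point target, jaw axis yaw deg; prints shift in tool axes (cm) at present orientation and turn units"
    s=env.state();M=R.from_euler('xyz',s["ee_rot"],degrees=True).as_matrix()
    g=s["ee_pos"]+6*M[:,0]
    d=M.T@(np.array([x,y,zg])-g)/10
    cur=np.degrees(np.arctan2(M[1,1],M[0,1]))
    da=(jaw-cur+90)%180-90
    print('t',round(s["time_s"],2),'grasp',g.round(1),'xax',M[:,0].round(3),'jaw',cur.round(1),'force',s["force"].round(1),'w',s["gripper_width"].round(1),'q6',s["qpos"][5].round(1))
    print('shift cm',d.round(2),'turn units',(-da/6).round(2))
nav(*map(float,sys.argv[1:]))
E
python3 nav.py 440 118.5 200 26.7
```

```text
Traceback (most recent call last):
  File "nav.py", line 12, in <module>
    nav(*map(float,sys.argv[1:]))
    ~~~^^^^^^^^^^^^^^^^^^^^^^^^^^
  File "nav.py", line 10, in nav
    print('t',round(s["time_s"],2),'grasp',g.round(1),'xax',M[:,0].round(3),'jaw',cur.round(1),'force',s["force"].round(1),'w',s["gripper_width"].round(1),'q6',s["qpos"][5].round(1))
                                                                                                                               ^^^^^^^^^^^^^^^^^^^^^^^^
AttributeError: 'float' object has no attribute 'round'
```

```bash
sed -i 's/s\["gripper_width"\].round(1)/round(float(s["gripper_width"]),1)/' nav.py; python3 nav.py 440 118.5 200 26.7
```

```text
t 0.1 grasp [160.9 551.6 232.2] xax [-0.    -0.002 -1.   ] jaw 73.7 force [-0.3  1.  -0.1] w 91.0 q6 -1.1
shift cm [  3.27 -33.76  38.92] turn units 7.84
```

Call:
jog_arm(plan=[0,-0.7,0.8,0,0,-1.4,1.6,0,0,-1.7,2.0,0,0,-1.7,2.0,0,0,-1.7,2.0,0,0,-1.7,2.0,0,0,-1.7,2.0,0,0,-1.7,2.0,0,0,-1.7,2.0,0,0,-1.7,2.0,0,0,-1.7,2.0,0,0,-1.7,2.0,0], claw=7)

```text
time_s: 1.1
ee_pos: [322.9, 303.9, 238.8]
ee_rot: [-83.4, 90.0, -99.6]
force: [-0.2, 0.3, 0.1]
gripper_width: 69.8
```

Call:
jog_arm(plan=[0,-1.7,2.0,0,0,-1.7,2.0,0,0,-1.7,2.0,0,0,-1.7,2.0,0,0,-1.7,2.0,0,0,-1.7,2.0,0,0,-1.7,2.0,0,0,-1.0,1.2,0,0,-0.6,0.8,0,0,0,0,0])

```text
time_s: 1.93
ee_pos: [438.9, 129.9, 238.8]
ee_rot: [-85.6, 90.0, -102.0]
force: [-0.6, -0.2, -0.2]
gripper_width: 69.8
```

```bash
python3 nav.py 440 118.5 170 26.7
```

```text
t 1.93 grasp [438.9 129.9 232.8] xax [-0. -0. -1.] jaw 73.6 force [-0.6 -0.2 -0.2] w 69.8 q6 -58.5
shift cm [ 6.28 -1.06  0.43] turn units 7.82
```

Call:
jog_arm(plan=[2,-1.06,0.43,0,2,0,0,0.97,2,0,0,0.97,0,0,0,0.97,0,0,0,0.97,0,0,0,0.97,0,0,0,0.97,0,0,0,1,0,0,0,1,0,0,0,0])

```text
time_s: 2.77
ee_pos: [438.8, 120.9, 178.9]
ee_rot: [-156.8, 90.0, 140.0]
force: [-0.5, 0.4, 0.5]
gripper_width: 70.0
```

```bash
python3 nav.py 440 118.5 115 26.7
python3 - <<'E'
from h import *
for n in('side','top'):
    a=env.grab_frame(n)[:,:,::-1]; cv2.imwrite(f'pics/{n}1.png',a)
    c=a[130:230,185:305] if n=='side' else a[175:275,185:305]
    cv2.imwrite(f'pics/{n}1z.png',cv2.resize(c,None,fx=5,fy=5,interpolation=3))
E
```

```text
t 2.77 grasp [438.8 120.9 172.9] xax [-0.001  0.    -1.   ] jaw 26.8 force [-0.5  0.4  0.5] w 70.0 q6 -12.9
shift cm [5.79 0.   0.27] turn units 0.01
```

View pics/side1z.png

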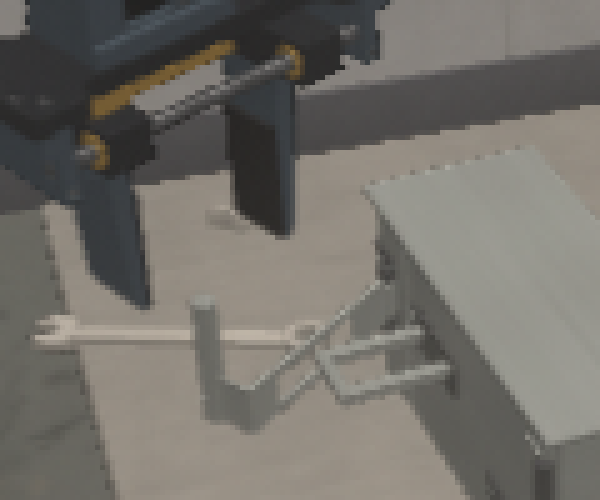

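View pics/top1z.png

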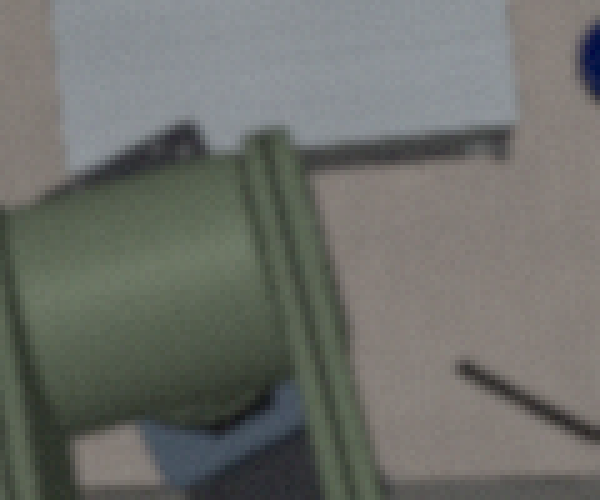

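Call:
jog_arm(plan=[1,0,0.27,0,1,0,0,0,1,0,0,0,1,0,0,0,1,0,0,0,0.6,0,0,0,0,0,0,0])

```text
time_s: 3.45
ee_pos: [439.7, 117.8, 121.9]
ee_rot: [-106.7, 89.8, -169.8]
force: [1.0, -0.4, 0.4]
gripper_width: 70.0
```

```bash
python3 nav.py 440 118.5 115 26.7
python3 - <<'E'
from h import *
for n in('side',):
    a=env.grab_frame(n)[:,:,::-1]
    c=a[130:230,185:305]
    cv2.imwrite(f'pics/{n}2z.png',cv2.resize(c,None,fx=5,fy=5,interpolation=3))
E
```

```text
t 3.45 grasp [439.7 117.8 115.9] xax [-0.003 -0.    -1.   ] jaw 26.9 force [ 1.  -0.4  0.4] w 70.0 q6 -13.4
shift cm [ 0.09  0.06 -0.05] turn units 0.04
```

View pics/side2z.png

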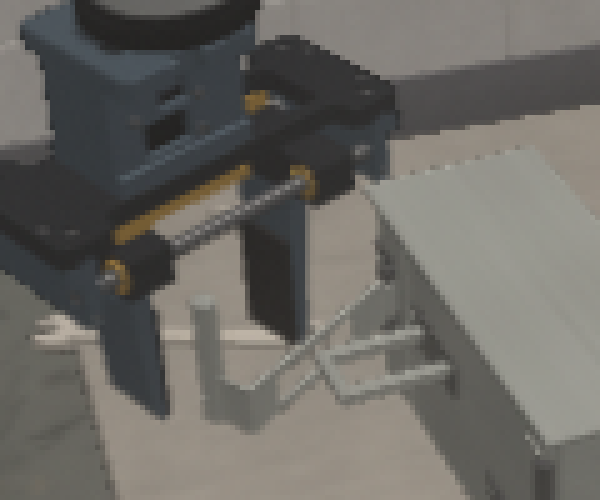

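Call:
jog_arm(plan=[0,0,0,0,0,0,0,0,0,0,0,0,0,0,0,0,0,0,0,0,0,0,0,0,0,0,0,0,0,0,0,0], claw=0.5, newtons=14)

```text
time_s: 4.17
ee_pos: [440.8, 117.7, 123.0]
ee_rot: [105.9, 90.0, 42.7]
force: [0.8, 0.4, 0.4]
gripper_width: 19.5
```

```bash
python3 nav.py 524.2 59 115 83.4
```

```text
t 4.17 grasp [440.8 117.7 117. ] xax [ 0.  0. -1.] jaw 26.8 force [0.8 0.4 0.4] w 19.5 q6 -13.3
shift cm [0.2  4.8  9.01] turn units -9.43
```

Call:
jog_arm(plan=[0,0,0,0,0,0,0,0,0,0,0,0])

```text
time_s: 4.42
ee_pos: [440.3, 117.6, 122.9]
ee_rot: [-98.8, 89.9, -162.0]
force: [-1.8, -0.7, 1.8]
gripper_width: 11.3
```

Call:
jog_arm(plan=[0,0.01,0.53,-0.47,0,0.01,0.53,-0.47,0,0.01,0.53,-0.47,0,0.01,0.53,-0.47,0,0,0,0])

```text
time_s: 4.83
ee_pos: [452.3, 99.3, 122.9]
ee_rot: [-10.9, 90.0, -62.8]
force: [-1.0, -0.5, 2.0]
gripper_width: 11.5
```

```bash
python3 nav.py 524.2 59 115 83.4
```

```text
t 4.83 grasp [452.3  99.3 116.9] xax [ 0. -0. -1.] jaw 38.1 force [-1.  -0.5  2. ] w 11.5 q6 -27.1
shift cm [0.19 3.16 7.61] turn units -7.55
```

Gripped (about 12 mm) and moving with low force; continue.

Call:
jog_arm(plan=[0,0.01,0.53,-0.47,0,0.01,0.53,-0.47,0,0.01,0.53,-0.47,0,0.01,0.53,-0.47,0,0.01,0.53,-0.47,0,0.01,0.53,-0.47,0,0.01,0.53,-0.47,0,0.01,0.53,-0.47,0,0.01,0.53,-0.47,0,0.01,0.53,-0.47,0,0.01,0.53,-0.47,0,0,0,0])

```text
time_s: 5.83
ee_pos: [499.4, 65.9, 122.9]
ee_rot: [52.7, 89.9, 31.7]
force: [1.4, 3.0, -0.1]
gripper_width: 11.9
```

```bash
python3 nav.py 524.2 59 115 83.4
```

```text
t 5.83 grasp [499.4  65.9 116.9] xax [ 0.002  0.001 -1.   ] jaw 69.1 force [ 1.4  3.  -0.1] w 11.9 q6 -62.9
shift cm [0.2  0.24 2.56] turn units -2.39
```

Call:
jog_arm(plan=[0,0.01,0.53,-0.47,0,0.01,0.53,-0.47,0,0.01,0.53,-0.47,0,0.02,0.53,-0.47,0,0.01,0.4,-0.4,0,0,0.2,-0.1,0,0,0,0])

```text
time_s: 6.42
ee_pos: [525.0, 60.0, 122.9]
ee_rot: [68.3, 89.9, 61.6]
force: [1.9, 5.0, -1.0]
gripper_width: 11.7
```

```bash
python3 nav.py 524.2 59 115 83.4
```

```text
t 6.42 grasp [525.   60.  116.9] xax [ 0.001  0.002 -1.   ] jaw 83.3 force [ 1.9  5.  -1. ] w 11.7 q6 -78.1
shift cm [ 0.19 -0.11 -0.07] turn units -0.02
```

Not yet felt the stop; press a little more.

Call:
jog_arm(plan=[0,0,0.2,0,0,0,0.2,0,0,0,0,0,0,0,0,0])

```text
time_s: 6.75
ee_pos: [525.9, 59.9, 122.9]
ee_rot: [161.8, 89.7, 155.1]
force: [-4.3, 6.9, 4.4]
gripper_width: 11.9
```

```bash
python3 nav.py 524.2 59 115 83.4;  python3 - <<'E'
from h import *
for n in('side',):
    a=env.grab_frame(n)[:,:,::-1]
    c=a[150:250,205:325]
    cv2.imwrite(f'pics/{n}3z.png',cv2.resize(c,None,fx=6,fy=6,interpolation=3))
E
```

```text
t 6.75 grasp [525.9  59.9 116.9] xax [-0.005  0.002 -1.   ] jaw 83.2 force [-4.3  6.9  4.4] w 11.9 q6 -78.2
shift cm [ 0.19 -0.11 -0.16] turn units -0.03
```

View pics/side3z.png

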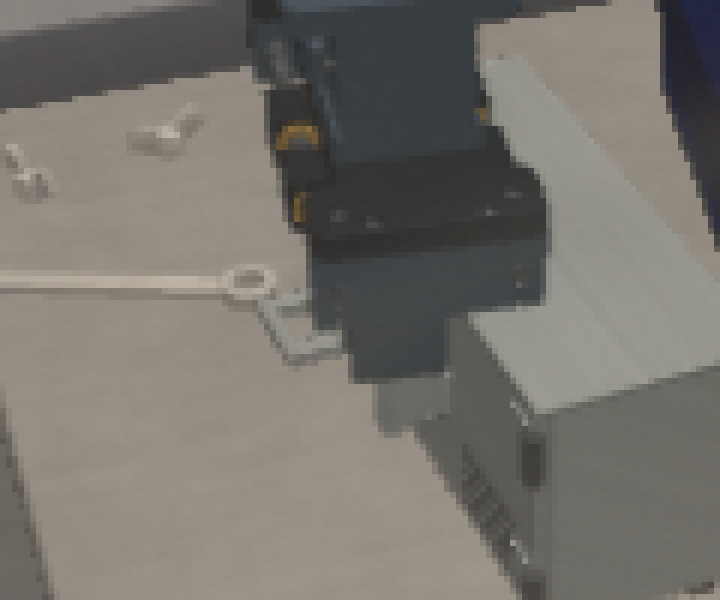

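Call:
jog_arm(plan=[0,0,0.2,0,0,0,0.2,0,0,0,0,0,0,0,0,0])

```text
time_s: 7.13
ee_pos: [526.4, 59.8, 122.7]
ee_rot: [173.6, 89.2, 166.8]
force: [-13.5, 8.6, 10.0]
gripper_width: 11.8
```

```bash
python3 nav.py 524.2 59 115 83.4
```

```text
t 7.13 grasp [526.4  59.8 116.7] xax [-0.013  0.003 -1.   ] jaw 83.2 force [-13.5   8.6  10. ] w 11.8 q6 -78.3
shift cm [ 0.17 -0.11 -0.2 ] turn units -0.03
```

Call:
jog_arm(plan=[0,0,-0.2,0,0,0,-0.2,0,0,0,0,0])

```text
time_s: 7.38
ee_pos: [526.2, 59.9, 122.8]
ee_rot: [156.7, 89.7, 149.9]
force: [-2.9, 6.8, 2.0]
gripper_width: 11.4
```

Call:
jog_arm(plan=[0,0,0,0,0,0,0,0,0,0,0,0,0,0,0,0,0,0,0,0,0,0,0,0], claw=4.5)

```text
time_s: 7.88
ee_pos: [524.8, 56.1, 121.8]
ee_rot: [-145.3, 89.4, -151.8]
force: [-7.1, -7.1, 1.1]
gripper_width: 44.8
```

```bash
python3 nav.py 524.2 59 175 83.4
```

```text
t 7.88 grasp [524.8  56.1 115.8] xax [-0.009 -0.005 -1.   ] jaw 83.4 force [-7.1 -7.1  1.1] w 44.8 q6 -78.3
shift cm [-5.92  0.25 -0.14] turn units 0.0
```

Call:
jog_arm(plan=[0,0,-0.3,0,0,0,-0.3,0,0,0,0,0])

```text
time_s: 8.13
ee_pos: [522.5, 59.1, 123.1]
ee_rot: [16.9, 90.0, 10.2]
force: [1.0, -0.5, -0.1]
gripper_width: 45.1
```

```bash
python3 nav.py 524.2 59 175 83.4
```

```text
t 8.13 grasp [522.5  59.1 117.1] xax [ 0.001  0.    -1.   ] jaw 83.4 force [ 1.  -0.5 -0.1] w 45.1 q6 -78.2
shift cm [-5.79  0.01  0.17] turn units -0.01
```

Free of contact. Raise and look.

Call:
jog_arm(plan=[-1,0,0,0,-1.5,0,0,0,-2,0,0,0,-2,0,0,0,-2,0,0,0,-1.5,0,-1,0,0,0,-3,0,0,0,-3,0,0,0,-3,0,0,-3,0,0,0,-3,0,0,0,-3,0,0])

```text
time_s: 9.13
ee_pos: [413.0, -19.1, 224.4]
ee_rot: [1.7, 89.8, -4.7]
force: [0.4, -0.1, 0.3]
gripper_width: 45.1
```

```bash
python3 nav.py 520 -193 175 -15.5;  python3 - <<'E'
from h import *
for n in('side','top'):
    a=env.grab_frame(n)[:,:,::-1]
    cv2.imwrite(f'pics/{n}4.png',a)
    c=a[150:250,205:325] if n=='side' else a[155:255,185:305]
    cv2.imwrite(f'pics/{n}4z.png',cv2.resize(c,None,fx=6,fy=6,interpolation=3))
E
```

```text
t 9.13 grasp [413.  -19.1 218.4] xax [ 0.003 -0.    -1.   ] jaw 83.5 force [ 0.4 -0.1  0.3] w 45.1 q6 -87.8
shift cm [  4.38 -16.08  12.57] turn units -13.49
```

View pics/side4z.png

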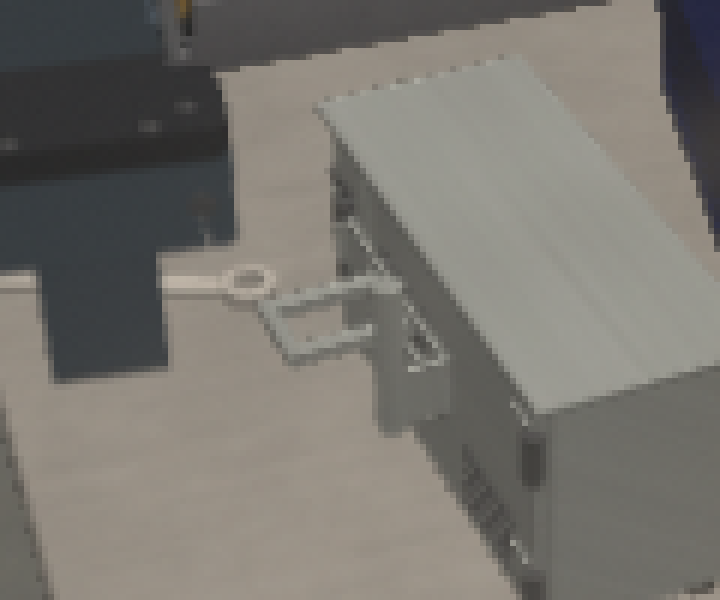

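View pics/top4z.png

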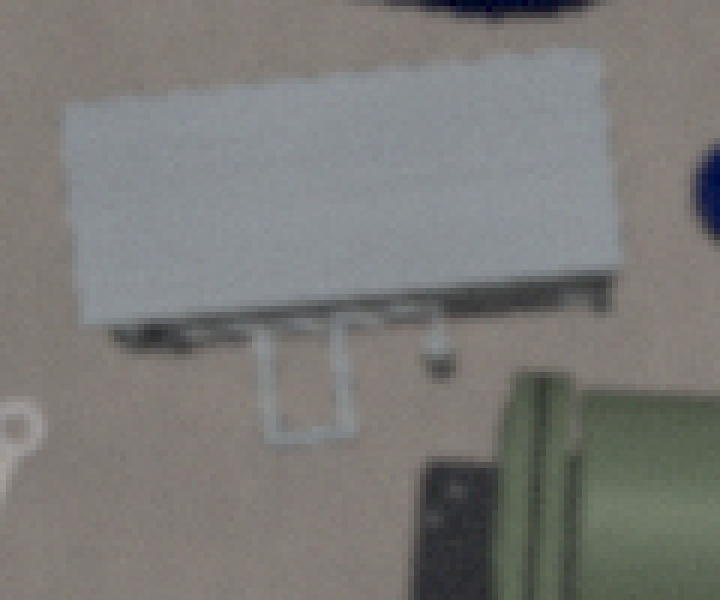

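Run:
```python
from h import *
s=lambda x,y:np.array([x/6+205-.42,y/6+150-.42])
print('rod',tri(s(389,285),ts(437,343)),onz('side',s(389,285),132),onz('top',ts(437,343),132))
for p in[(268,438),(349,430)]:print(onz('top',ts(*p),81.5))
for p in[(267,307),(294,357)]:print(onz('side',s(*p),81.5))
for a in(0,2,4,6):
    e=np.array([515.2,114.9]);Y=np.radians(5.1)
    P=e+rz(Y)@([26.5,50]+rz(-np.radians(a))@[-22,-106]);print(a,P,proj('top',[*P,132]),proj('side',[*P,132]))
print(ts(437,343),s(389,285))
```

```text
rod (array([524.82454339,  60.05055413, 132.0586352 ]), array([-0.53145112,  0.11649911,  0.07906393, -0.59011699])) [526.04752216  60.15812712] [523.43262529  60.26313909]
[493.07894436 131.06076977]
[495.63086528  98.0574272 ]
[494.50166725 128.01065501]
[496.52743308  93.94609326]
0 [524.66026542  59.52172467] [[257.71885825 211.22427851]] [[268.87868606 197.37139794]]
2 [520.91492082  60.0231312 ] [[257.53424383 212.802452  ]] [[267.14325758 197.57868728]]
4 [517.18935662  60.65494292] [[257.29391691 214.37487828]] [[265.39830094 197.75024586]]
6 [513.48811184  61.41639008] [[256.99809816 215.93962805]] [[263.64658117 197.88575955]]
[257.41333333 211.74666667] [269.41333333 197.08      ]
```

Call:
jog_arm(plan=[0,-0.8,0.6,0,0,-1.4,1.1,0,0,-1.6,1.25,0,0,-1.6,1.25,0,0,-1.6,1.25,0,0,-1.6,1.25,0,0,-1.6,1.25,0,0,-1.6,1.25,0,0,-1.6,1.25,0,0,-1.4,1.1,0,0,-0.8,0.6,0,0,-0.48,0.4,0])

```text
time_s: 10.23
ee_pos: [520.4, -193.4, 222.8]
ee_rot: [18.5, 90.0, 11.9]
force: [-0.1, -0.1, -0.1]
gripper_width: 45.1
```

Call:
jog_arm(plan=[0,0,0,1.1,0,0,0,1.1,0,0,0,1.1,0,0,0,1.1,0,0,0,1.1,0,0,0,1.1,0,0,0,1.1,0,0,0,1.1,0,0,0,1.1,0,0,0,1.1,0,0,0,1.1,0,0,0,1.1], claw=6)

```text
time_s: 11.23
ee_pos: [519.2, -191.9, 223.1]
ee_rot: [175.0, 90.0, 89.0]
force: [-0.8, -0.4, -0.6]
gripper_width: 60.1
```

Call:
jog_arm(plan=[0,0,0,1.1,0,0,0,1.1,0,0,0,1.1,0,0,0,0,0,0,0,0])

```text
time_s: 11.65
ee_pos: [519.1, -192.2, 223.1]
ee_rot: [178.3, 90.0, 72.9]
force: [-0.7, -0.2, 0.5]
gripper_width: 60.4
```

```bash
python3 nav.py 520 -193 140 -15.5
```

```text
t 11.65 grasp [ 519.1 -192.2  217.1] xax [ 0.  0. -1.] jaw -15.4 force [-0.7 -0.2  0.5] w 60.4 q6 -6.1
shift cm [7.71 0.1  0.05] turn units 0.02
```

Call:
jog_arm(plan=[1,0.1,0.05,0,1.5,0,0,0,1.5,0,0,0,1.5,0,0,0,1.5,0,0,0,1.2,0,0,0,0,0,0,0])

```text
time_s: 12.23
ee_pos: [518.0, -192.8, 137.8]
ee_rot: [-97.2, 89.6, 157.3]
force: [-0.3, 0.5, -0.8]
gripper_width: 59.9
```

```bash
python3 nav.py 520 -193 90 -15.5;  python3 - <<'E'
from h import *
for n in('side',):
    a=env.grab_frame(n)[:,:,::-1]
    c=a[230:400,220:400]
    cv2.imwrite(f'pics/{n}5z.png',cv2.resize(c,None,fx=3.5,fy=3.5,interpolation=3))
E
```

```text
t 12.23 grasp [ 518.  -192.8  131.8] xax [-0.006  0.002 -1.   ] jaw -15.5 force [-0.3  0.5 -0.8] w 59.9 q6 -6.1
shift cm [ 4.17  0.22 -0.03] turn units 0.0
```

View pics/side5z.png

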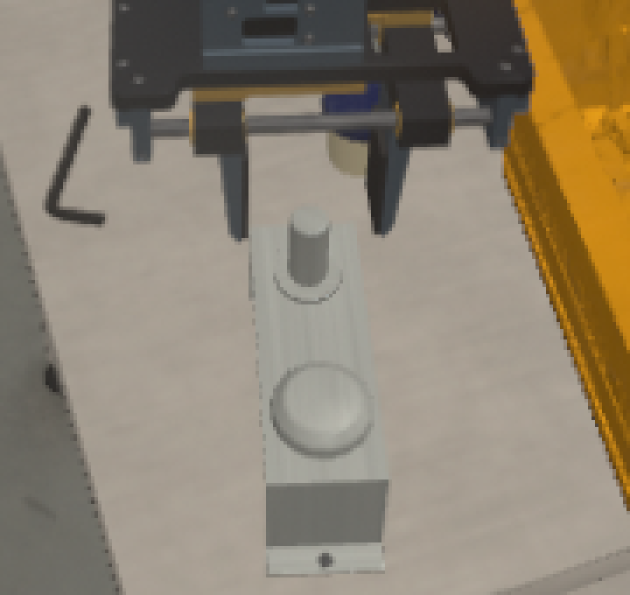

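Call:
jog_arm(plan=[0.8,0,0,0,0.8,0,0,0,0.8,0,0,0,0.8,0,0,0,0.8,0,0,0,0,0,0,0])

```text
time_s: 12.78
ee_pos: [518.8, -193.2, 99.0]
ee_rot: [-97.0, 89.8, 157.4]
force: [-0.7, -0.3, -0.2]
gripper_width: 60.0
```

```bash
python3 nav.py 520 -193 90 -15.5
```

```text
t 12.78 grasp [ 518.8 -193.2   93. ] xax [-0.003  0.001 -1.   ] jaw -15.6 force [-0.7 -0.3 -0.2] w 60.0 q6 -6.0
shift cm [ 0.3   0.12 -0.05] turn units -0.02
```

Call:
jog_arm(plan=[0.3,0.1,0,0,0,0,0,0])

```text
time_s: 12.95
ee_pos: [521.0, -193.9, 97.6]
ee_rot: [-135.5, 90.0, 118.9]
force: [-0.4, -0.1, -0.0]
gripper_width: 59.9
```

Call:
jog_arm(plan=[0,0,0,0,0,0,0,0,0,0,0,0,0,0,0,0,0,0,0,0,0,0,0,0,0,0,0,0,0,0,0,0], claw=1.2, newtons=25)

```text
time_s: 13.62
ee_pos: [520.5, -193.8, 98.0]
ee_rot: [-98.6, 90.0, 155.8]
force: [-1.2, 0.1, 2.3]
gripper_width: 19.7
```

```bash
python3 nav.py 520 -193 90 -15.5
```

```text
t 13.62 grasp [ 520.5 -193.8   92. ] xax [-0.001  0.    -1.   ] jaw -15.6 force [-1.2  0.1  2.3] w 19.7 q6 -6.0
shift cm [ 0.2  -0.07 -0.06] turn units -0.02
```

Call:
jog_arm(plan=[-0.3,0,0,0,-0.6,0,0,0,-0.8,0,0,0,-0.8,0,0,0,-1,0,0,0,-1,0,0,0,-1.5,0,0,0,-1.5,0,0,0,-1.5,0,0,0,-1.5,0,0,0,-1,0,0,0,-0.5,0,0,0])

```text
time_s: 14.62
ee_pos: [521.5, -194.2, 220.2]
ee_rot: [85.3, 89.8, -20.3]
force: [0.2, -0.2, -1.1]
gripper_width: 19.2
```

```bash
python3 nav.py 460 50 212 95.1;  python3 - <<'E'
from h import *
for n in('side',):
    a=env.grab_frame(n)[:,:,::-1]
    c=a[200:400,220:400]
    cv2.imwrite(f'pics/{n}6z.png',cv2.resize(c,None,fx=3,fy=3,interpolation=3))
E
```

```text
t 14.62 grasp [ 521.6 -194.2  214.2] xax [ 0.003 -0.001 -1.   ] jaw -15.6 force [ 0.2 -0.2 -1.1] w 19.2 q6 -6.0
shift cm [  0.17 -12.5  -21.86] turn units 11.55
```

View pics/side6z.png

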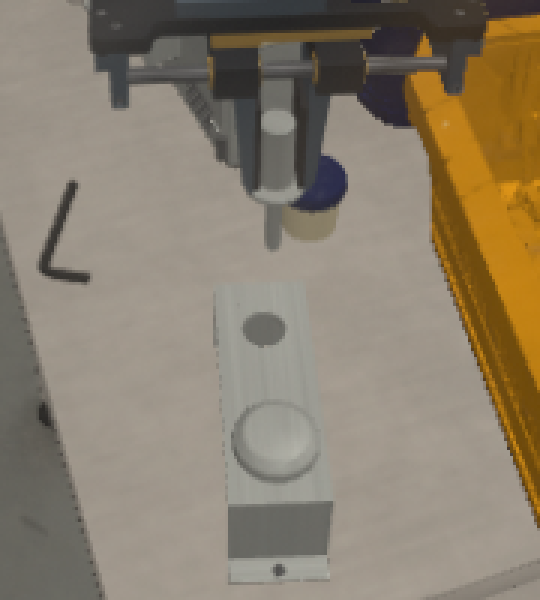

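Call:
jog_arm(plan=[-0.5,-0.6,-1.0,0,-0.5,-0.9,-1.6,0,-0.5,-1.2,-2.1,0,-0.5,-1.2,-2.1,0,-0.5,-1.2,-2.1,0,0,-1.2,-2.1,0,0,-1.2,-2.1,0,0,-1.2,-2.1,0,0,-1.2,-2.1,0,0,-1.2,-2.1,0,0,-0.9,-1.6,0,0,-0.5,-0.9,0])

```text
time_s: 15.67
ee_pos: [457.6, 52.8, 242.3]
ee_rot: [-93.3, 89.9, 161.2]
force: [0.1, -0.6, -1.4]
gripper_width: 19.3
```

Call:
jog_arm(plan=[0,0,0,0.5,0,0,0,1,0,0,0,1,0,0,0,1.1,0,0,0,1.1,0,0,0,1.1,0,0,0,1.1,0,0,0,1.1,0,0,0,1.1,0,0,0,1.1,0,0,0,0.9,0,0,0,0.45])

```text
time_s: 16.67
ee_pos: [458.7, 50.6, 242.4]
ee_rot: [2.2, 89.9, -172.9]
force: [0.0, 0.4, -1.6]
gripper_width: 18.7
```

Call:
jog_arm(plan=[0,0,0,0,0,0,0,0])

```text
time_s: 16.83
ee_pos: [458.9, 50.7, 242.6]
ee_rot: [-3.3, 89.9, -178.2]
force: [-0.5, 1.0, -0.6]
gripper_width: 19.1
```

```bash
python3 nav.py 516 115.2 212 95.1;  python3 - <<'E'
from h import *
for n in('side',):
    a=env.grab_frame(n)[:,:,::-1]
    c=a[100:260,170:330]
    cv2.imwrite(f'pics/{n}7z.png',cv2.resize(c,None,fx=3.7,fy=3.7,interpolation=3))
E
```

```text
t 16.83 grasp [458.9  50.7 236.6] xax [-0.001 -0.    -1.   ] jaw -84.8 force [-0.5  1.  -0.6] w 19.1 q6 89.7
shift cm [ 2.45 -5.91 -6.27] turn units 0.01
```

View pics/side7z.png

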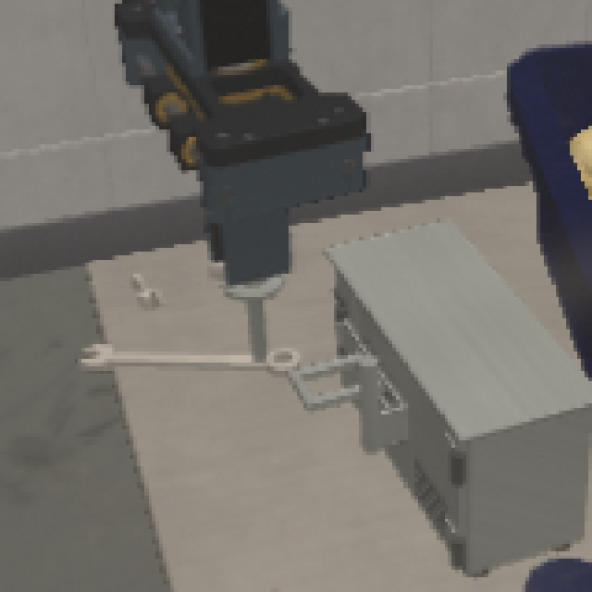

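Run:
```python
from h import *
for z in(150,154,158,162):print(z,proj('side',[458.9,50.7,z]))
for z in(201,204,207,210):print('fl',z,proj('side',[458.9,50.7,z]))
print(258/3.7+170-.4,362/3.7+100-.4, 'flange centre',256/3.7+170-.4,284/3.7+100-.4)
```

```text
150 [[239.34999376 198.9576456 ]]
154 [[239.19557852 197.40764227]]
158 [[239.04036768 195.84863368]]
162 [[238.88435645 194.28055379]]
fl 201 [[237.32031117 178.50252049]]
fl 204 [[237.19670062 177.25102441]]
fl 207 [[237.0726084  175.99397958]]
fl 210 [[236.94803245 174.7313557 ]]
239.32972972972973 197.43783783783783 flange centre 238.78918918918916 176.35675675675677
```

Call:
jog_arm(plan=[0,-0.4,-0.4,0,0,-0.8,-0.8,0,0,-0.8,-0.9,0,0,-0.8,-0.9,0,0,-0.8,-0.9,0,0,-0.8,-0.9,0,0,-0.8,-0.8,0,0,-0.5,-0.5,0,0,-0.2,-0.2,0,0,0,0,0])

```text
time_s: 17.72
ee_pos: [517.2, 115.6, 242.7]
ee_rot: [7.4, 90.0, -167.4]
force: [-0.3, 0.3, -1.1]
gripper_width: 19.2
```

```bash
python3 nav.py 516 115.2 165 95.1
```

```text
t 17.72 grasp [517.2 115.6 236.7] xax [-0. -0. -1.] jaw -84.9 force [-0.3  0.3 -1.1] w 19.2 q6 96.2
shift cm [7.17 0.03 0.12] turn units 0.01
```

Call:
jog_arm(plan=[0.6,0,0.1,0,1,0,0,0,1.2,0,0,0,1.2,0,0,0,1,0,0,0,0.6,0,0,0,0.2,0,0,0,0,0,0,0])

```text
time_s: 18.38
ee_pos: [515.5, 114.7, 184.4]
ee_rot: [3.9, 89.9, -171.0]
force: [0.7, -0.0, -1.0]
gripper_width: 19.3
```

```bash
python3 nav.py 516 115.2 165 95.1;  python3 - <<'E'
from h import *
for n in('side','top'):
    a=env.grab_frame(n)[:,:,::-1]
    c=a[130:230,205:325] if n=='side' else a[155:255,185:305]
    cv2.imwrite(f'pics/{n}8z.png',cv2.resize(c,None,fx=6,fy=6,interpolation=3))
E
```

```text
t 18.38 grasp [515.5 114.7 178.4] xax [-0.001 -0.    -1.   ] jaw -84.9 force [ 0.7 -0.  -1. ] w 19.3 q6 96.2
shift cm [ 1.34 -0.04 -0.05] turn units -0.0
```

View pics/side8z.png

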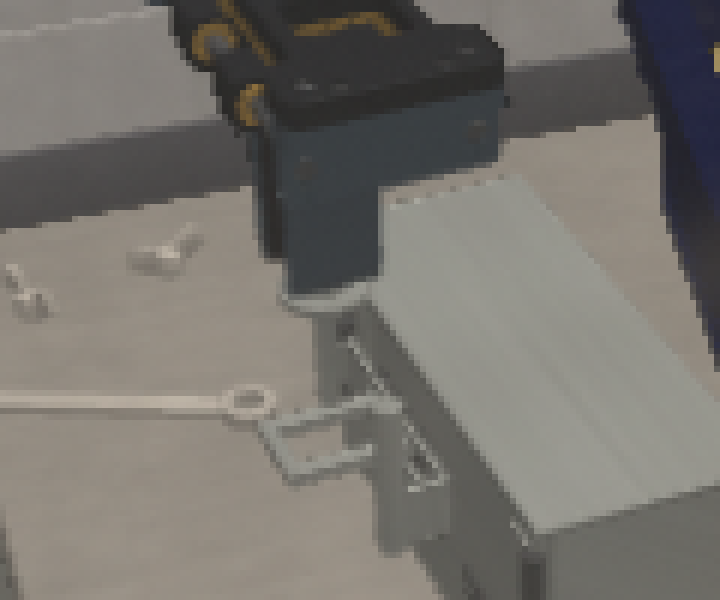

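View pics/top8z.png

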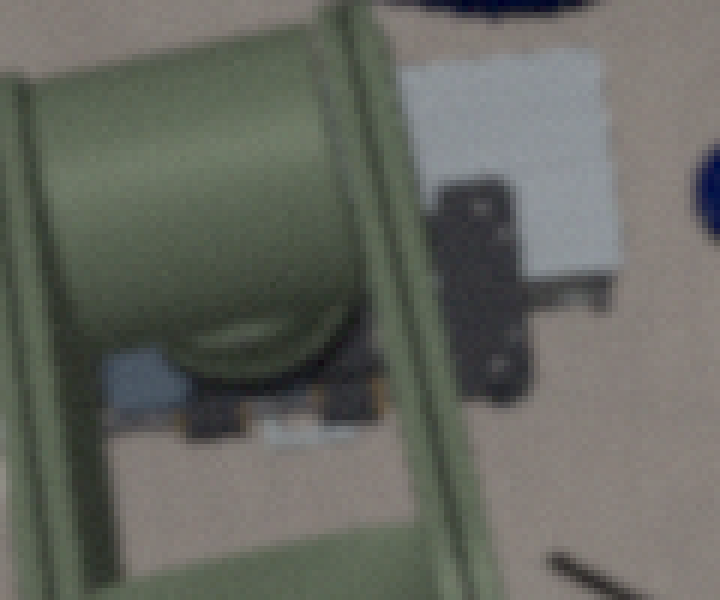

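Call:
jog_arm(plan=[0.5,0,-0.03,0,0.6,0,0,0,0.6,0,0,0,0.6,0,0,0,0,0,0,0])

```text
time_s: 18.9
ee_pos: [515.2, 114.8, 160.3]
ee_rot: [4.9, 89.8, -170.0]
force: [-0.3, -0.6, -1.4]
gripper_width: 19.2
```

```bash
python3 nav.py 516 115.2 155 95.1;  python3 - <<'E'
from h import *
for n in('side',):
    a=env.grab_frame(n)[:,:,::-1]
    c=a[150:230,215:305]
    cv2.imwrite(f'pics/{n}9z.png',cv2.resize(c,None,fx=7,fy=7,interpolation=3))
for P in([515.5,115,96],[515.5,115,72],[515.5,115,81.5]): print((proj('side',P)-[215,150]+.43)*7)
E
```

```text
t 18.9 grasp [515.1 114.8 154.3] xax [-0.003 -0.001 -1.   ] jaw -84.9 force [-0.3 -0.6 -1.4] w 19.2 q6 96.2
shift cm [-0.07 -0.03 -0.09] turn units 0.0
[[310.07885829 333.06719073]]
[[313.70737035 390.70654493]]
[[312.28339159 368.10463409]]
```

View pics/side9z.png

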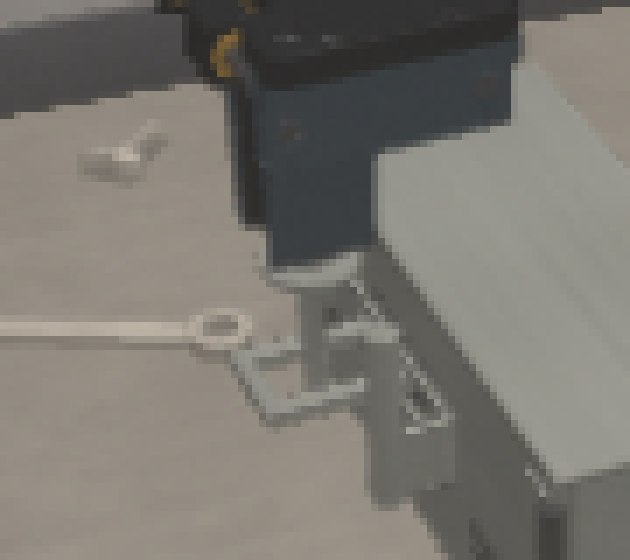

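Call:
jog_arm(plan=[0.5,0,0,0,0.5,0,0,0,0.5,0,0,0,0.5,0,0,0,0.5,0,0,0,0.5,0,0,0,0.3,0,0,0,0,0,0,0])

```text
time_s: 19.62
ee_pos: [515.7, 114.9, 128.1]
ee_rot: [3.5, 89.9, -171.4]
force: [-0.1, -0.0, -1.9]
gripper_width: 19.3
```

```bash
python3 nav.py 516 115.2 114 95.1
```

```text
t 19.62 grasp [515.7 114.9 122.1] xax [-0.002 -0.    -1.   ] jaw -84.9 force [-0.1 -0.  -1.9] w 19.3 q6 96.2
shift cm [ 0.81 -0.03 -0.04] turn units 0.0
```

Call:
jog_arm(plan=[0.2,0,0,0,0.2,0,0,0,0.2,0,0,0,0.1,0,0,0,0,0,0,0])

```text
time_s: 20.03
ee_pos: [516.0, 115.0, 121.8]
ee_rot: [-11.5, 90.0, 173.6]
force: [0.4, 0.2, -2.0]
gripper_width: 19.7
```

```bash
python3 nav.py 516 115.2 114 95.1;  python3 - <<'E'
from h import *
for n in('side',):
    a=env.grab_frame(n)[:,:,::-1]
    c=a[150:230,215:305]
    cv2.imwrite(f'pics/{n}10z.png',cv2.resize(c,None,fx=7,fy=7,interpolation=3))
E
```

```text
t 20.03 grasp [516.  115.  115.8] xax [-0.  0. -1.] jaw -84.9 force [ 0.4  0.2 -2. ] w 19.7 q6 96.2
shift cm [ 0.18 -0.02  0.  ] turn units 0.0
```

View pics/side10z.png

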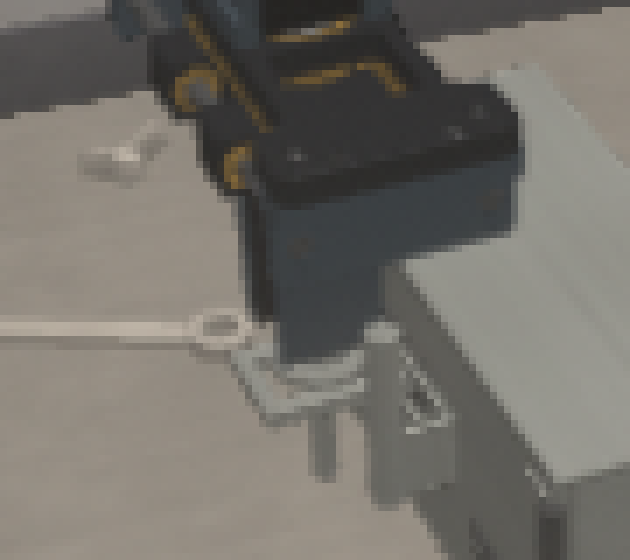

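Flange just above the loop. Lower until contact.

Call:
jog_arm(plan=[0.1,0,0,0,0.1,0,0,0,0.1,0,0,0,0,0,0,0,0,0,0,0])

```text
time_s: 20.5
ee_pos: [516.3, 115.0, 119.4]
ee_rot: [-164.4, 90.0, 20.7]
force: [-1.5, -0.3, 4.5]
gripper_width: 19.6
```

```bash
python3 nav.py 516 115.2 112 95.1
```

```text
t 20.5 grasp [516.3 115.  113.4] xax [ 0.001  0.    -1.   ] jaw -84.9 force [-1.5 -0.3  4.5] w 19.6 q6 96.2
shift cm [ 0.14 -0.02  0.03] turn units 0.0
```

Call:
jog_arm(plan=[0,0,0,0,0,0,0,0,0,0,0,0,0,0,0,0,0,0,0,0,0,0,0,0], claw=4.2)

```text
time_s: 21.0
ee_pos: [516.1, 115.0, 118.8]
ee_rot: [-41.1, 90.0, 144.0]
force: [1.1, -0.5, -0.4]
gripper_width: 41.9
```

```bash
python3 nav.py 516 115.2 200 95.1
```

```text
t 21.0 grasp [516.1 115.  112.8] xax [-0.  0. -1.] jaw -84.9 force [ 1.1 -0.5 -0.4] w 41.9 q6 96.2
shift cm [-8.72 -0.02  0.01] turn units 0.0
```

Call:
jog_arm(plan=[-0.5,0,0,0,-1,0,0,0,-1.5,0,0,0,-2,0,0,0,-2,0,0,0,-2,0,1,0,-1,0,2,0,0,0,3,0,0,0,3,0,0,0,3,0,0,0,3,0,0,0,2,0])

```text
time_s: 22.0
ee_pos: [344.1, 99.4, 219.6]
ee_rot: [-57.5, 90.0, 127.6]
force: [-0.1, 0.3, 0.3]
gripper_width: 41.8
```

```bash
python3 nav.py 516 115.2 200 95.1;  python3 - <<'E'
from h import *
for n in('side','top'):
    a=env.grab_frame(n)[:,:,::-1]
    cv2.imwrite(f'pics/{n}11.png',a)
    c=a[150:250,205:325] if n=='side' else a[155:255,185:305]
    cv2.imwrite(f'pics/{n}11z.png',cv2.resize(c,None,fx=6,fy=6,interpolation=3))
E
```

```text
t 22.0 grasp [344.1  99.4 213.6] xax [-0.  0. -1.] jaw -84.9 force [-0.1  0.3  0.3] w 41.8 q6 99.2
shift cm [  1.36  -0.04 -17.26] turn units 0.0
```

View pics/side11z.png

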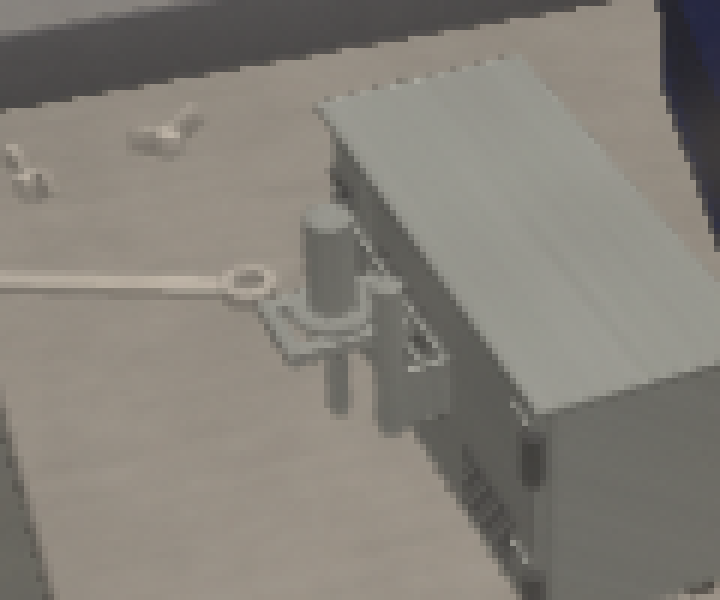

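View pics/top11z.png

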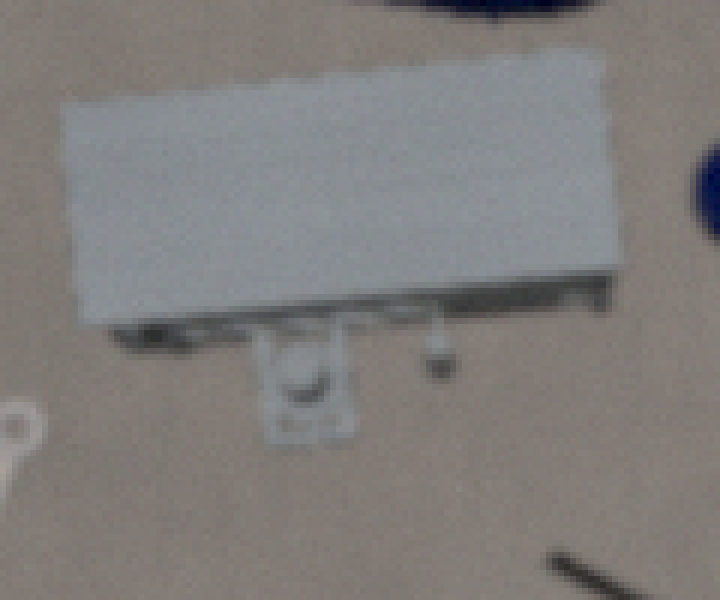

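View pics/side11.png

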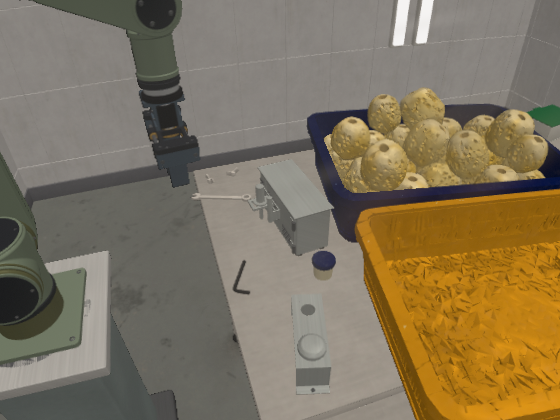

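Run:
```python
from h import *
s=lambda x,y:np.array([x/6+205-.42,y/6+150-.42])
print(tri(s(328,215),ts(303,362)),onz('side',s(328,215),127.5),onz('top',ts(303,362),127.5))
print('tip',s(338,411),proj('side',[516,115,31.5]))
env.job_done()
```

```text
(array([517.49200731, 113.03617778, 129.76861723]), array([-0.05481795,  0.01190839,  0.00705877, -0.0582564 ])) [518.372748   116.23099341] [517.66673197 113.21421976]
tip [260.91333333 218.08      ] [[260.42789    218.67426758]]
the job is handed in; nothing more can be done
```

The cabinet is locked and the job is handed in, finished at about 22 s of the 61 s allowed.

I swung the hasp shut by its pull rod until the wrist force showed the stop (about 13 N). I then took the slim pin from the rack, lowered it through the staple's loop until the flange touched, released it and backed the arm away.

**Last checks:**
- **Hasp:** the rod was measured at about (525, 60) mm, within about 1 mm of its expected shut position. The staple is visible through the slot, and the final pictures show the rod unmoved.
- **Locking pin:** it stands upright in the loop, in front of the hasp. Its knob top measured 129.8 mm against 127.5 mm for fully seated. The shank tip is within about 0.8 pixel of where a seated pin's would be, so I put the 2 mm gap down to measurement error.
- **Stub pin:** it is still in the rack, and I never touched it.
- **Contact:** the gripper is open and touching nothing, with the force reading near zero.

**One surprise:** when I let go of the pull rod, the fingers read about 10 N sideways for a moment, probably from brushing the rod or the cabinet lip. This stayed well under the 40 N limit, and the reading cleared when I backed off 6 mm.

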